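# Index the photo turntable one notch

## Robot

A 6-joint arm with a two-finger parallel gripper is mounted at the origin on the work surface. World frame = base frame: x ahead of the robot, y to its left, z up, the work surface at z = 0. Lengths are in m, angles in rad, forces in N, time in s.
With the tool pointing down it reaches from about 0.375 to 0.925 m from the base axis. Payload 5.7 kg.
Tool frame: the origin (TCP) lies between the finger pads; the fingertips stand arm.nose_length ahead of it and the grasp point (between the pads) is the TCP (arm.nose_length is the distance from the TCP to the fingertips, in m); z points along the fingers, y is the line along which they close (so a half turn about z gives the same grasp; the last joint's range is limited). The gripper opens to 85 mm and grips with 20 to 120 N. Pads are 22 mm wide; open, the fingers measure 114 mm over their backs; the gripper's body (76 mm by 85 mm) begins 54 mm behind the grasp point. The pads swing forward as they close: fully open they stand 13 mm farther back than shut.
Start: joints at [1.13, 0.359, 1.51, -0, 1.272, -0.115], TCP at [0.192, 0.568, 0.25] pointing down, gripper open.
Joint ranges: [-2.97, 2.97], [-1.01, 2.36], [0.21, 2.38], [-0.96, 4.11], [0.2, 2.71], [-2.98, 2.98]. Speed limits (rad/s): [2.39, 2.39, 3.14, 3.14, 3.14, 3.14].

## Interface

Orientations are given as a unit quaternion [x, y, z, w].
In Python, from plant import arm gives the robot as it stands.
- The arm moves only by the tool hand_motion, called after "Emit:" by a JSON object that holds its "fn" and its "kwargs". Schema: {"type":"object","properties":{"ticks":{"type":"array","items":{"type":"array","items":{"type":"number"},"minItems":6,"maxItems":6},"minItems":1,"maxItems":5},"finger_gap":{"type":"number"},"only":{"type":"string"},"quiet":{"type":"boolean"},"lines":{"type":"string"}},"required":["ticks"],"additionalProperties":false}. ticks is a list of rows, 1 to 5 of them, each of 6 numbers: dx, dy, dz in m, then a rotation vector rx, ry, rz in rad; each row shifts and turns the commanded pose from where the row before left it, along the tool's axes as they then stand; what a row does not reach is not made up. A row lasts 1/8 s, in which the tool goes at most 0.0625 m and 0.188 rad, less where a joint would pass 70% of its speed; a pose out of reach is approached as far as the arm can. finger_gap is the finger opening in m, set as the call begins (left out keeps the last). The fingers move at their own pace and stop on an object; the grip force is fixed at half the most. Time passes only in rows, so rows that do not move let the fingers close. The tool returns the time, the measured TCP pose, the force, the opening and the grip force at its end. only (a regular expression) keeps the lines of the reply that match it, lines (a string "A,B") keeps lines A to B, and quiet returns only ok. Input that does not fit is refused with a message, and nothing moves.
- arm.state(): the state, without advancing time (a new reading comes with each control period).
- arm.capture(name): name is "side" or "top" or "wrist"; returns a dict with "color" (384x512x3 uint8, red, green, blue), "mtx" (3x3 intrinsics, pixels), "world_from_camera" (4x4, takes a point from camera to world coordinates); the wrist camera has in their place "tool_from_camera" (4x4, takes a point from camera to tool coordinates, whose origin is the TCP and whose axes are the flange's). Camera axes: x right, y down, z forward; pixel columns grow to the right and rows downward; lengths in m; the calibration is good to about 2 mm. A picture is of the moment at which its call begins: read the wrist's pose just before it. There is no depth.
- arm.job_done(): hands the job in; it is judged then, once.
Trained networks look in the newest picture that a camera, given by its name, has taken for a name from the list of things; names that differ only in an ending like _2 or _b are one class to them, and where a whole thing is asked for, a point or a joint stands for the part that bears it (a point fixed in the world has none). Each returns a list of dicts, best first, with "conf" (0 to 1); they miss things now and then, are a little off and sometimes report something else, mostly with a low value. They report only what shows in the picture. A call takes as long as a camera call. They do not tell look-alikes from the thing itself.
- arm.boxes_of(query, camera): "pixel" ([column, row] in pixels, amid what is visible of it).
The state is a dict: "clock": time; "qpos": joint angles; "qd": joint speeds; "tau": joint torques, N m; "tcp_pos": TCP position; "eef_rot": TCP orientation; "force": force on the tool from outside, world axes, zero at the start; "moment": the same for the moment, N m; "grip_width": finger opening in m; "finger_force": force on a finger pad.
Only numpy, scipy, OpenCV 4.12 (cv2) and the standard library are available. Lean on these libraries where they do the work, as an engineer would, in place of code of your own. Each camera call takes 0.05 s, during which the arm holds its last target. There are 200 camera calls.

## Task

Index the photo turntable on by exactly one notch, clockwise as seen from above, for the next shot: press its round plunger knob in with a fingertip, swing the table round with the plunger held in, and let the plunger spring fully back up into the next notch, without going past it or turning the table the wrong way. Nothing is to be picked up: the vase stays standing in the middle of the table and rides round with it, and the mug, the jar and the phone stand stay where they are. Finish with the hand clear.

Things in the scene. Friction and masses are not known exactly. Their poses are not given: they have to be found in the camera images.
- turntable: The turntable's fixed base: a black foot 230 mm across, 12 mm thick, under a bare metal index ring 224 mm across, 8 mm thick, its top 38 mm above the desk, with 8 equal notches (12 mm wide, one every 45 degrees) in its edge. Origin on the pivot axis, at desk height. At the start the plunger stands on the base's own +x side, whichever way the base is turned.
- platter (a joint): Turn of the white round platter (176 mm across, top 50 mm above the desk) about its vertical pivot, in rad: 0 at the start (in a notch), growing clockwise seen from above; the next notch clockwise is at 0.785. Locked while the plunger is up, but for 0.015 rad of play; with the plunger pressed it turns lightly (under 2 N at the knob) and stays where it is left.
- plunger (a joint): Press of the plunger, m: 0 up (locked), 0.012 fully in. Sprung: about 4.5 N to start, 8 N fully in. The tooth clears the ring from 0.009 on; hold it near 0.010 to turn. Let go between notches it stays 0.0085 in, rubbing under the ring, and the table can still be turned until it drops into a notch. Let go within 0.03 rad of a notch it springs up and centres itself.
- platter_centre (a point): Middle of the platter's top face, on the pivot axis, 50 mm above the desk. Its x axis points to the plunger, z up; it turns with the platter. A metal tongue 50 mm wide, its top also at 50 mm, sticks out of the platter to 142 mm from the axis and carries the plunger round.
- plunger_top (a point): Centre of the flat rubber top of the plunger knob: a round black disc 44 mm across and 8 mm thick on a short stem on the tongue, 120 mm from the pivot axis; top 72 mm above the desk when up. It goes down as pressed and round with the platter. The rubber grips: a fingertip pressing it down can drag the table round by it.
- vase: Small terracotta vase, the subject of the photographs, loose on the middle of the platter: 68 mm tall, 60 mm across at its belly, 0.2 kg. Origin at the centre of its underside, z up.
- mug: White mug on the desk to one side of the turntable, 80 mm across, 85 mm tall, handle on its y side. Origin at the centre of its underside. Bystander.
- jar: Amber glass jar with a wooden cap on the desk to the other side, 64 mm across, 80 mm tall. Origin at the centre of its underside. Bystander.
- phone_stand: Small black tripod with a phone lying crosswise on it, beyond the turntable on the right, about 120 mm tall, 150 mm wide. Origin at desk height under its middle. Bystander.
Not all that is in view belongs to the job. Leave any black or green look-alike of the vase alone.

How it is judged:
On the way, in this order (a step that is already met when the one before it is completed fails the run):
1. the plunger is pressed in, the table still at its first notch (value of joint plunger above 0.0085 m and value of joint platter between -0.1 and 0.1 rad), for 0.05 s.
2. the table is on its way round clockwise with the plunger in (value of joint plunger above 0.007 m and value of joint platter between 0.35 and 0.75 rad), for 0.02 s.
At the end, for the whole second after the job is handed in: The platter rests one notch (0.785 rad, within 0.04) clockwise of its start with the plunger sprung back up (within 2 mm); the vase stands upright on the platter within 30 mm of its middle; mug, jar and phone stand are within 15 mm of where they stood (value of joint platter between 0.745 and 0.825 rad and value of joint plunger below 0.002 m and velocity of joint platter between -0.02 and 0.02 rad/s and angle between vase's own z axis and vertical below 0.1 rad and horizontal distance between vase and platter_centre below 0.03 m and height (world z) of vase between 0.045 and 0.056 m and distance of each of mug, jar, phone_stand from where it was at the start of the episode below 0.015 m); the robot touches nothing.
It fails at once if the table is turned past the next notch (value of joint platter above 0.95 rad).
It fails at once if the table is turned the wrong way (value of joint platter below -0.15 rad).
It fails at once if the vase is lifted, tipped or shoved off the middle (height (world z) of vase above 0.065 m or angle between vase's own z axis and vertical above 0.3 rad or horizontal distance between vase and platter_centre above 0.04 m).
It fails at once if the mug, the jar or the phone stand is moved or lifted (distance of any of mug, jar, phone_stand from where it was at the start of the episode above 0.02 m).
It also fails if it takes over 38 s, if anything falls off the work surface, if the arm or the gripper's body presses on something with over 40 N, if the wrist force passes 120 N, or if a joint passes its speed limit or range.

## Working session

There is one attempt and no reset: what is moved stays moved. The work goes in short steps, Python scripts to look and compute and a tool call to move; the robot and the scene stay as the last step left them, time stands still between calls to the robot, and variables do not carry over. Pictures are saved under pics/ and viewed, at most 10 in all, crops included, and the job is handed in when it is done.

```bash
mkdir -p pics; cat > h.py <<'E'
import numpy as np, cv2
from plant import arm
from scipy.spatial.transform import Rotation as R
def ray(c,px,z):
    M=np.array(c["world_from_camera"]);K=np.array(c["mtx"])
    d=M[:3,:3]@np.linalg.solve(K,[px[0],px[1],1]);o=M[:3,3]
    return o+d*(z-o[2])/d[2]
E
python3 - <<'E'
from h import *
s=arm.state();print(s["tcp_pos"],s["eef_rot"],s["grip_width"],arm.nose_length,s["clock"])
for cam in ("top","side"):
    c=arm.capture(cam);cv2.imwrite(f"pics/{cam}0.png",c["color"][:,:,::-1])
    for q,z in (("plunger_top",.068),("platter_centre",.05),("turntable",.03),("vase",.034),("mug",.04),("jar",.04),("phone_stand",.06)):
        for b in arm.boxes_of(q,cam)[:3]: print(cam,q,b["conf"],np.round(b["pixel"]),ray(c,b["pixel"],z).round(3))
E
```

```text
[0.19176533 0.56781714 0.24945732] [ 1.62174397e-01  9.86761671e-01 -8.95237108e-04 -2.60518480e-04] 0.08535580918974545 0.019 0.0
top plunger_top 0.47 [287. 212.] [ 0.539 -0.04   0.068]
top platter_centre 0.68 [256. 208.] [0.554 0.056 0.05 ]
top turntable 0.74 [254. 209.] [0.554 0.065 0.03 ]
top vase 0.86 [251. 200.] [0.583 0.073 0.034]
top vase 0.83 [185. 207.] [0.566 0.284 0.034]
top vase 0.79 [268. 269.] [0.367 0.024 0.034]
top mug 0.71 [146. 247.] [0.441 0.404 0.04 ]
top mug 0.54 [254. 208.] [0.556 0.065 0.04 ]
top jar 0.96 [407. 241.] [ 0.443 -0.406  0.04 ]
top jar 0.26 [287. 208.] [ 0.553 -0.041  0.04 ]
top phone_stand 0.94 [389. 158.] [ 0.702 -0.364  0.06 ]
side plunger_top 0.68 [271. 185.] [ 0.542 -0.042  0.068]
side plunger_top 0.32 [251. 231.] [0.552 0.124 0.068]
side platter_centre 0.32 [250. 232.] [0.556 0.113 0.05 ]
side turntable 0.57 [252. 236.] [0.554 0.106 0.03 ]
side turntable 0.31 [271. 186.] [ 0.547 -0.076  0.03 ]
side vase 0.83 [332. 227.] [0.369 0.032 0.034]
side vase 0.78 [224. 301.] [0.563 0.292 0.034]
side vase 0.56 [248. 211.] [0.584 0.034 0.034]
side mug 0.56 [275. 361.] [0.436 0.387 0.04 ]
side jar 0.95 [320. 124.] [ 0.453 -0.401  0.04 ]
side jar 0.2 [256. 225.] [0.551 0.079 0.04 ]
side phone_stand 0.93 [245. 106.] [ 0.714 -0.413  0.06 ]
side phone_stand 0.45 [249. 208.] [0.577 0.047 0.06 ]
side phone_stand 0.35 [252. 236.] [0.547 0.13  0.06 ]
```

```bash
python3 - <<'E'
import cv2
i=cv2.imread("pics/top0.png")[130:300,130:430];cv2.imwrite("pics/t1.png",cv2.resize(i,(800,453),interpolation=3))
i=cv2.imread("pics/side0.png")[130:330,150:400];cv2.imwrite("pics/s1.png",cv2.resize(i,(750,600),interpolation=3))
E
```

```text
(no output)
```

View pics/t1.png

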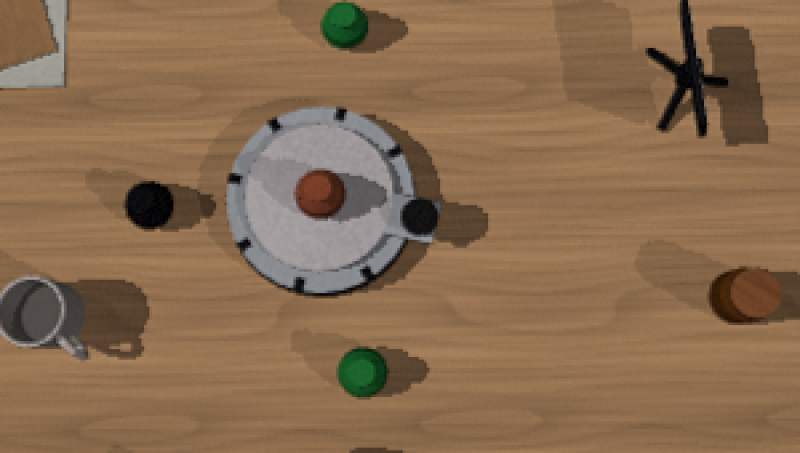

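View pics/s1.png

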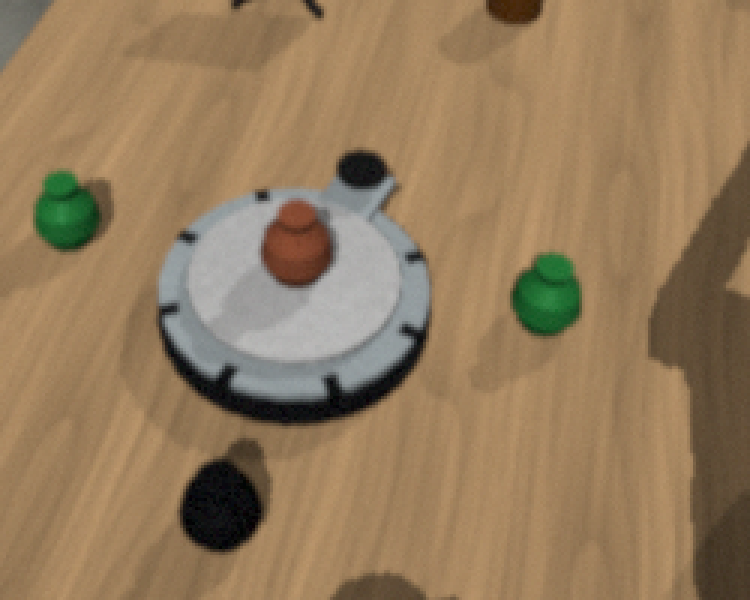

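The top crop shows the knob at about full-frame pixel (287,211), the ring centred at about (250,205) and the vase standing on it. The black and green pots are look-alikes. Clockwise takes the knob towards the robot. The side crop agrees, with the knob at about (270,187).

```bash
python3 - <<'E'
from h import *
def blob(img,f,x0,x1,y0,y1):
    m=np.zeros(img.shape[:2],np.uint8);m[y0:y1,x0:x1]=f(img.astype(int))[y0:y1,x0:x1]
    n,l,st,ce=cv2.connectedComponentsWithStats(m);k=1+np.argmax(st[1:,4]);return ce[k],st[k]
dark=lambda i:(i.max(2)<50)
for cam,w in (("top",(278,297,201,221)),("side",(258,282,178,197))):
    c=arm.capture(cam)
    p,st=blob(c["color"],dark,*w);print(cam,p,st,"knob",ray(c,p,.069).round(4))
    if cam=="top":
        gr=lambda i:(i.min(2)>105)&(i.max(2)-i.min(2)<40)
        m=gr(c["color"].astype(int)).astype(np.uint8);m[:,:205]=0;m[:,283:]=0;m[:165]=0;m[245:]=0
        cs,_=cv2.findContours(m,0,1);e=cv2.minEnclosingCircle(max(cs,key=cv2.contourArea));e2=cv2.fitEllipse(cv2.convexHull(np.array([q for q in max(cs,key=cv2.contourArea) if q[0][0]<270])))
        print(e,e2);C=ray(c,e2[0],.038)
        K=ray(c,p,.069);print("centre",C,"dist",np.hypot(*(K-C)[:2]),np.arctan2(*(K-C)[1::-1]))
s=arm.state();print(s["tcp_pos"],R.from_quat(s["eef_rot"]).as_matrix().round(3),s["qpos"])
E
```

```text
top [287.04794521 210.86986301] [281 204  13  14 146] knob [ 0.5408 -0.039   0.069 ]
((249.54476928710938, 204.5), 35.15108871459961) ((248.9739227294922, 204.30361938476562), (68.35717010498047, 69.47106170654297), 26.743488311767578)
centre [0.56866593 0.08004469 0.038     ] dist 0.12226427173518775 -1.801148864972324
side [269.9924812  186.17293233] [263 181  15  11 133] knob [ 0.5421 -0.0352  0.069 ]
[0.19203929 0.56840471 0.25028619] [[-0.947  0.32  -0.   ]
 [ 0.32   0.947 -0.   ]
 [ 0.    -0.    -1.   ]] [ 1.12988561e+00  3.58776838e-01  1.51038530e+00  2.79983833e-06
  1.27253213e+00 -1.15126237e-01]
```

Emit:
{"fn": "hand_motion", "kwargs": {"ticks": [[0, 0, 0, 0, 0, -0.163], [0, 0, 0, 0, 0, -0.163], [-0.029, -0.05, 0, 0, 0, 0], [-0.029, -0.05, 0, 0, 0, 0], [-0.029, -0.05, 0, 0, 0, 0]], "finger_gap": 0}}

```text
clock: 1.52
tcp_pos: [0.2797, 0.4171, 0.2504]
eef_rot: [-0.001, 1.0, 0.0, 0.0]
force: [1.4, 0.1, 0.6]
grip_width: 0.0001
finger_force: 0.0
```

Emit:
{"fn": "hand_motion", "kwargs": {"ticks": [[-0.029, -0.05, 0, 0, 0, 0], [-0.029, -0.05, 0, 0, 0, 0], [-0.029, -0.05, 0, 0, 0, 0], [-0.029, -0.05, 0, 0, 0, 0], [-0.029, -0.05, 0, 0, 0, 0]]}}

```text
clock: 2.15
tcp_pos: [0.425, 0.1668, 0.2506]
eef_rot: [-0.0, 1.0, 0.0, 0.0]
force: [0.4, 0.7, 0.0]
grip_width: -0.0001
finger_force: 0.0
```

Emit:
{"fn": "hand_motion", "kwargs": {"ticks": [[-0.029, -0.05, 0, 0, 0, 0], [-0.029, -0.05, 0, 0, 0, 0], [0, 0, 0, 0, 0, 0], [0, 0, 0, 0, 0, 0]]}}

```text
clock: 2.65
tcp_pos: [0.4816, 0.0686, 0.2501]
eef_rot: [0.0, 1.0, 0.0, -0.0]
force: [-0.2, -0.4, 0.1]
grip_width: 0.0004
finger_force: 0.0
```

Emit:
{"fn": "hand_motion", "kwargs": {"ticks": [[-0.03, -0.053, 0, 0, 0, 0], [-0.03, -0.053, 0, 0, 0, 0], [0, 0, 0.06, 0, 0, 0], [0, 0, 0.06, 0, 0, 0], [0, 0, 0.02, 0, 0, 0]]}}

```text
clock: 3.28
tcp_pos: [0.5387, -0.0351, 0.1069]
eef_rot: [-0.001, 1.0, 0.001, -0.003]
force: [-0.3, 0.4, 0.4]
grip_width: -0.0
finger_force: 0.0
```

Emit:
{"fn": "hand_motion", "kwargs": {"ticks": [[0, 0, 0, 0, 0, 0]]}}

```text
clock: 3.4
tcp_pos: [0.5401, -0.0355, 0.1087]
eef_rot: [-0.001, 1.0, 0.001, -0.002]
force: [-0.1, 0.0, 0.7]
grip_width: 0.0001
finger_force: 0.0
```

```bash
python3 - <<'E'
from h import *
s=arm.state()
for cam in ("wrist","side"):
    c=arm.capture(cam);i=c["color"][:,:,::-1]
    for b in arm.boxes_of("plunger_top",cam)[:2]: print(cam,b)
    if cam=="side": i=i[120:280,160:360]
    cv2.imwrite(f"pics/{cam}2.png",cv2.resize(i,None,fx=1 if cam=="wrist" else 3.5,fy=1 if cam=="wrist" else 3.5))
print(s["tcp_pos"],s["qpos"])
c=arm.capture("wrist");T=np.array(c["tool_from_camera"]);K=np.array(c["mtx"]);print(T.round(3),K)
q=np.linalg.inv(T)@[0,0,.019,1];print("tip px",(K@q[:3]/q[2]))
E
```

```text
wrist {'pixel': [244.3, 225.1], 'conf': 0.73}
side {'pixel': [269.1, 185.0], 'conf': 0.66}
[ 0.54006494 -0.03547026  0.10870995] [-1.93354370e-01  4.48667233e-01  1.78295732e+00  2.32563498e-04
  9.14809654e-01 -1.76658579e+00]
[[ 0.    -0.948 -0.317  0.082]
 [ 1.     0.     0.001 -0.001]
 [-0.    -0.317  0.948 -0.124]
 [ 0.     0.     0.     1.   ]] [[311.79378984   0.         254.22162478]
 [  0.         311.79378984 188.50579128]
 [  0.           0.           1.        ]]
tip px [255.10804169 250.95544559   1.        ]
```

View pics/side2.png

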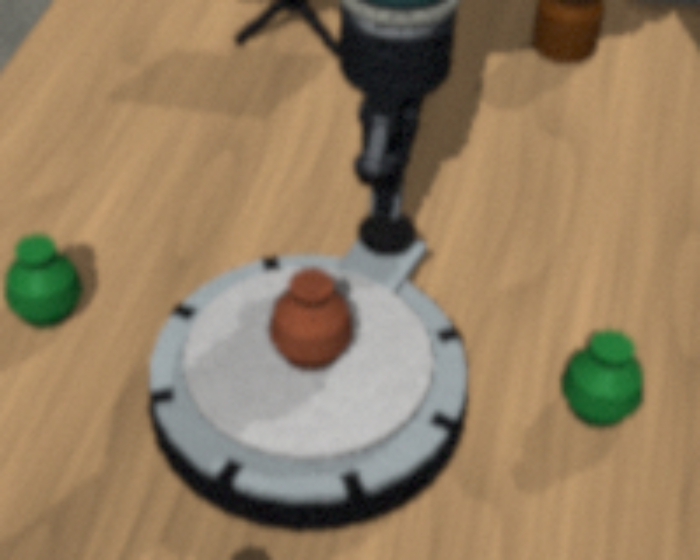

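View pics/wrist2.png

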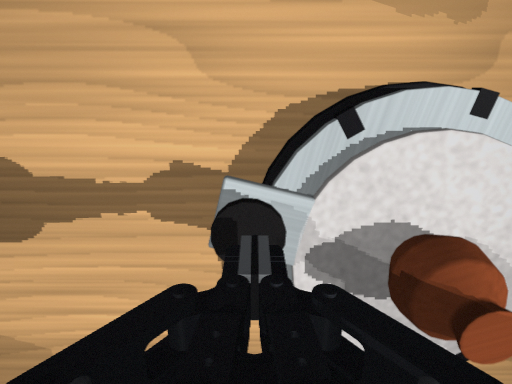

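The wrist view shows the knob centred at about (249,235). That puts it at about (0.542,-0.039), 4 mm to the side of the tip, so I correct for that and descend.

Emit:
{"fn": "hand_motion", "kwargs": {"ticks": [[-0.002, -0.004, 0.008, 0, 0, 0], [0, 0, 0.008, 0, 0, 0], [0, 0, 0, 0, 0, 0]]}}

```text
clock: 4.03
tcp_pos: [0.5434, -0.0416, 0.0935]
eef_rot: [0.0, 1.0, 0.0, -0.001]
force: [-0.5, 0.0, -0.6]
grip_width: -0.0001
finger_force: 0.0
```

Emit:
{"fn": "hand_motion", "kwargs": {"ticks": [[0, 0, 0.003, 0, 0, 0], [0, 0, 0, 0, 0, 0]]}}

```text
clock: 4.28
tcp_pos: [0.5442, -0.0416, 0.0912]
eef_rot: [-0.0, 1.0, -0.0, -0.0]
force: [-0.1, -0.3, 0.2]
grip_width: 0.0003
finger_force: 0.0
```

Emit:
{"fn": "hand_motion", "kwargs": {"ticks": [[0, 0, 0.003, 0, 0, 0], [0, 0, 0, 0, 0, 0]]}}

```text
clock: 4.53
tcp_pos: [0.5444, -0.0416, 0.0885]
eef_rot: [-0.0, 1.0, -0.0, 0.0]
force: [-0.7, -0.2, 4.5]
grip_width: -0.0
finger_force: 2.2
```

Emit:
{"fn": "hand_motion", "kwargs": {"ticks": [[0, 0, 0.003, 0, 0, 0], [0, 0, 0, 0, 0, 0]]}}

```text
clock: 4.78
tcp_pos: [0.5445, -0.0417, 0.0856]
eef_rot: [-0.0, 1.0, -0.0, 0.0]
force: [-0.1, -0.2, 5.7]
grip_width: 0.0006
finger_force: 2.6
```

Emit:
{"fn": "hand_motion", "kwargs": {"ticks": [[0, 0, 0.003, 0, 0, 0], [0, 0, 0.002, 0, 0, 0], [0, 0, 0, 0, 0, 0], [0, 0, 0, 0, 0, 0]]}}

```text
clock: 5.28
tcp_pos: [0.5447, -0.0417, 0.0809]
eef_rot: [-0.0, 1.0, -0.0, 0.001]
force: [-0.8, -0.3, 7.1]
grip_width: 0.0003
finger_force: 3.3
```

```bash
python3 - <<'E'
from h import *
s=arm.state();p=np.array(s["tcp_pos"]);print(p,s["force"])
C=np.array([.568,.079]);K0=np.array([.5415,-.039]);o=p[:2]-K0
r=p[:2]-C;last=p[:2];print(o,np.hypot(*r))
for a in np.arange(.06,.8,.06):
    c,n=np.cos(-a),np.sin(-a);q=C+np.array([[c,-n],[n,c]])@r;d=q-last;last=q;print(round(a,2),q.round(4),"row",(-d[0]).round(4),d[1].round(4))
E
```

```text
[ 0.54466733 -0.04170008  0.08087033] [-0.84071045 -0.30087567  7.10655013]
[ 0.00316733 -0.00270008] 0.122934630996004
0.06 [ 0.5375 -0.0401] row 0.0072 0.0016
0.12 [ 0.5304 -0.038 ] row 0.0071 0.002
0.18 [ 0.5234 -0.0356] row 0.007 0.0025
0.24 [ 0.5166 -0.0327] row 0.0068 0.0029
0.3 [ 0.51   -0.0294] row 0.0066 0.0033
0.36 [ 0.5036 -0.0257] row 0.0064 0.0037
0.42 [ 0.4975 -0.0217] row 0.0062 0.004
0.48 [ 0.4916 -0.0173] row 0.0059 0.0044
0.54 [ 0.4859 -0.0125] row 0.0056 0.0048
0.6 [ 0.4806 -0.0074] row 0.0053 0.0051
0.66 [ 0.4756 -0.002 ] row 0.005 0.0054
0.72 [0.4709 0.0036] row 0.0047 0.0057
0.78 [0.4665 0.0096] row 0.0043 0.006
```

Emit:
{"fn": "hand_motion", "kwargs": {"ticks": [[0.0036, 0.0008, 0, 0, 0, 0], [0.0072, 0.002, 0, 0, 0, 0], [0.007, 0.0022, 0, 0, 0, 0], [0.0035, 0.0013, 0, 0, 0, 0], [0, 0, 0, 0, 0, 0]]}}

```text
clock: 5.9
tcp_pos: [0.5236, -0.0351, 0.0811]
eef_rot: [-0.0, 1.0, -0.0, 0.001]
force: [-0.5, 0.3, 6.4]
grip_width: -0.0002
finger_force: 3.5
```

```bash
python3 - <<'E'
from h import *
c=arm.capture("side");i=c["color"][:,:,::-1]
cv2.imwrite("pics/s3.png",cv2.resize(i[120:280,160:360],None,fx=3.5,fy=3.5))
print(arm.state()["force"],arm.state()["tcp_pos"])
E
```

```text
[-0.38042639  0.29462423  6.65244649] [ 0.52359662 -0.03516186  0.08103596]
```

View pics/s3.png

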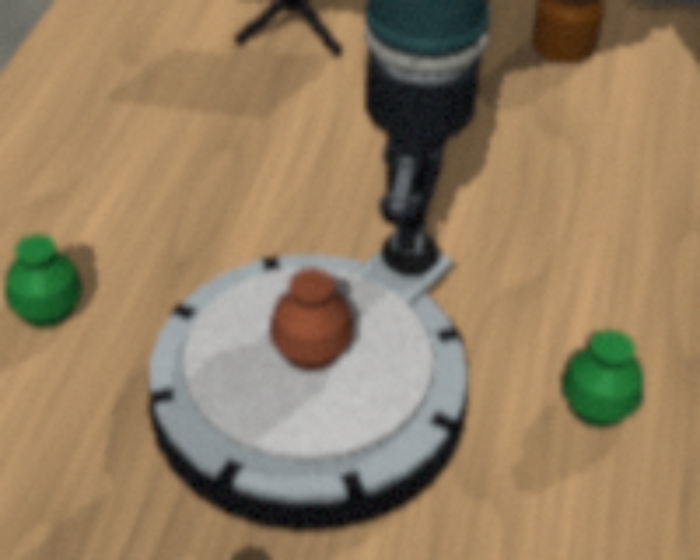

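The knob moved from (387,235) to (410,252) in the crop and the tongue went with it, so the table is turning. I continue along the arc.

Emit:
{"fn": "hand_motion", "kwargs": {"ticks": [[0.0068, 0.0028, 0, 0, 0, 0], [0.0066, 0.0033, 0, 0, 0, 0], [0.0064, 0.0037, 0, 0, 0, 0], [0.0062, 0.004, 0, 0, 0, 0], [0.0059, 0.0044, 0, 0, 0, 0]]}}

```text
clock: 6.58
tcp_pos: [0.4926, -0.0172, 0.0812]
eef_rot: [0.0, 1.0, -0.0, 0.002]
force: [1.8, -0.3, 6.7]
grip_width: 0.0001
finger_force: 3.4
```

Emit:
{"fn": "hand_motion", "kwargs": {"ticks": [[0.0056, 0.0048, 0, 0, 0, 0], [0.0053, 0.0051, 0, 0, 0, 0], [0.0025, 0.0025, 0, 0, 0, 0], [0, 0, 0, 0, 0, 0]]}}

```text
clock: 7.08
tcp_pos: [0.4788, -0.0044, 0.0811]
eef_rot: [-0.0, 1.0, -0.0, 0.001]
force: [0.7, 2.4, 7.6]
grip_width: 0.0001
finger_force: 3.5
```

```bash
python3 - <<'E'
from h import *
s=arm.state();p=np.array(s["tcp_pos"]);C=np.array([.568,.079])
print(p,s["force"],np.hypot(*(p[:2]-C)),np.arctan2(*(C-p[:2])[::-1]),np.arctan2(.1207,.0233))
c=arm.capture("top");i=c["color"][:,:,::-1]
cv2.imwrite("pics/t3.png",cv2.resize(i[150:260,190:320],None,fx=5,fy=5))
c=arm.capture("wrist");i=c["color"][:,:,::-1]
cv2.imwrite("pics/w3.png",i)
E
```

```text
[ 0.47875308 -0.0044003   0.08107871] [0.73801757 2.39655391 7.64190989] 0.1221499999317938 0.7515465911688884 1.3801013686401715
```

View pics/w3.png

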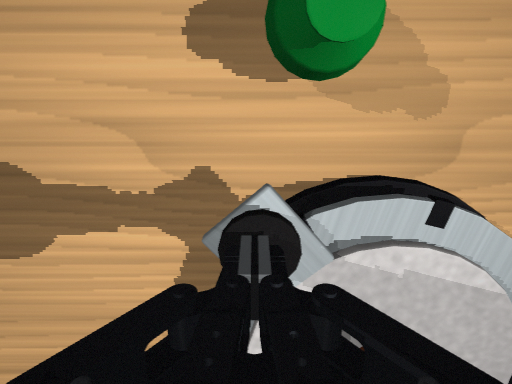

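The tongue's outer corner is at (268,185), its side edge runs to (333,255), and the knob is centred at about (260,249). I compare the tongue direction with the first wrist picture.

```bash
python3 - <<'E'
from h import *
s=arm.state();c=arm.capture("wrist");T=np.array(c["tool_from_camera"])
def W(p,px,z):
    P=np.eye(4);P[:3,:3]=np.diag([-1,1,-1]);P[:3,3]=p
    return ray({"world_from_camera":P@T,"mtx":c["mtx"]},px,z)
p0=[.5401,-.0355,.1087];p1=s["tcp_pos"]
a=[]
for p,o,e,k,kz in ((p0,(228,178),(313,198),(248.5,235),.071),(p1,(268,185),(333,255),(260,249),.061)):
    u=W(p,o,.05);v=W(p,e,.05);K=W(p,k,kz);a.append(np.arctan2(*(u-v)[1::-1]));print(u.round(4),v.round(4),K.round(4),a[-1])
print("edge turn",a[0]-a[1])
t=np.linspace(0,0,1)
E
```

```text
[ 0.5124 -0.052   0.05  ] [0.5254 0.0008 0.05  ] [ 0.5404 -0.0392  0.071 ] -1.8126108822222615
[0.4467 0.0023 0.05  ] [0.4882 0.0397 0.05  ] [ 0.4782 -0.0019  0.061 ] -2.4095174700191375
edge turn 0.596906587796876
```

View pics/t3.png

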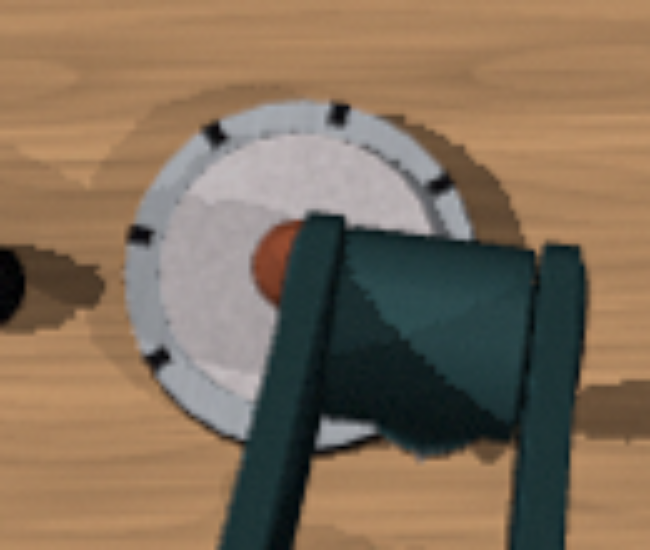

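The turn so far is about 0.605 rad by both measures. I go another 0.16 and measure again before releasing.

Emit:
{"fn": "hand_motion", "kwargs": {"ticks": [[0.0046, 0.0047, 0, 0, 0, 0], [0.0041, 0.0051, 0, 0, 0, 0], [0.0035, 0.0055, 0, 0, 0, 0], [0, 0, 0, 0, 0, 0]]}}

```text
clock: 7.72
tcp_pos: [0.4665, 0.011, 0.081]
eef_rot: [-0.0, 1.0, 0.0, 0.001]
force: [0.8, 0.6, 6.5]
grip_width: -0.0
finger_force: 3.5
```

```bash
python3 - <<'E'
from h import *
s=arm.state();print(s["tcp_pos"],s["force"])
c=arm.capture("wrist");cv2.imwrite("pics/w4.png",c["color"][:,:,::-1])
E
```

```text
[0.46645218 0.01100812 0.08101521] [0.84608377 0.60490686 6.52430215]
```

View pics/w4.png

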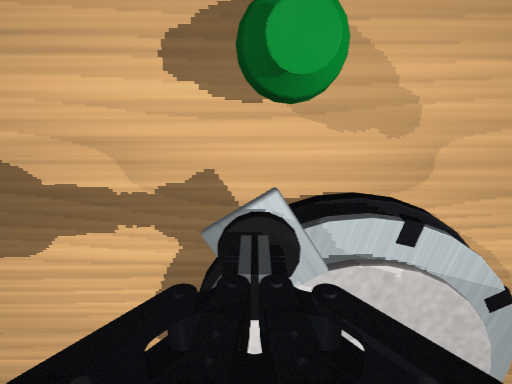

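The tongue's outer corner is now at (278,188), its side edge runs to (327,268), and the next ring notches are at (410,232) and (498,300).

```bash
python3 - <<'E'
from h import *
s=arm.state();c=arm.capture("wrist");T=np.array(c["tool_from_camera"]);p=s["tcp_pos"]
P=np.eye(4);P[:3,:3]=R.from_quat(s["eef_rot"]).as_matrix();P[:3,3]=p
W=lambda px,z:ray({"world_from_camera":P@T,"mtx":c["mtx"]},px,z)
C=np.array([.568,.079,0])
u,v,K=W((278,188),.05),W((327,268),.05),W((259,250),.061)
ang=lambda d:np.arctan2(d[1],d[0])
print("edge turn",-1.8126-ang(u-v),"knob turn",ang(np.array([.5404,-.0392,0])-C)-ang(K-C),K)
for n in ((410,232),(498,300)):
    N=W(n,.038);print("notch",N,np.hypot(*(N-C)[:2]),(ang(N-C)%6.2832)-(ang(K-C)%6.2832), (ang(N-C)%6.2832)-(ang(u-v)%6.2832))
E
```

```text
edge turn 0.7842886125174979 knob turn 0.7642608090059677 [0.46659788 0.0129778  0.061     ]
notch [0.46766361 0.10294226 0.038     ] 0.10315339422962136 -0.8113974786693943 -0.7789583973593155
notch [0.51607735 0.16732158 0.038     ] 0.10245322477486193 -1.6164927514697234 -1.5840536701596446
```

Estimates average about 0.775 rad, inside the capture window, so I release straight up.

Emit:
{"fn": "hand_motion", "kwargs": {"ticks": [[0, 0, -0.003, 0, 0, 0], [0, 0, -0.003, 0, 0, 0], [0, 0, 0, 0, 0, 0]]}}

```text
clock: 8.2
tcp_pos: [0.4657, 0.0109, 0.0867]
eef_rot: [-0.0, 1.0, 0.0, 0.0]
force: [1.3, 2.3, 5.6]
grip_width: -0.0004
finger_force: 3.1
```

Emit:
{"fn": "hand_motion", "kwargs": {"ticks": [[0, 0, -0.004, 0, 0, 0], [0, 0, -0.005, 0, 0, 0], [0, 0, -0.03, 0, 0, 0], [0, 0, -0.04, 0, 0, 0], [0, 0, -0.04, 0, 0, 0]]}}

```text
clock: 8.82
tcp_pos: [0.4644, 0.0105, 0.2062]
eef_rot: [-0.0, 1.0, -0.0, -0.001]
force: [0.6, -1.3, -0.8]
grip_width: 0.0
finger_force: 0.0
```

Emit:
{"fn": "hand_motion", "kwargs": {"ticks": [[0, -0.05, 0, 0, 0, 0], [0, -0.05, 0, 0, 0, 0], [0, -0.05, 0, 0, 0, 0], [0, 0, 0, 0, 0, 0]]}}

```text
clock: 9.32
tcp_pos: [0.4653, -0.1425, 0.2054]
eef_rot: [0.002, 1.0, -0.001, -0.0]
force: [0.1, -0.9, -0.1]
grip_width: 0.0001
finger_force: 0.0
```

```bash
python3 - <<'E'
from h import *
for cam in("side","top"):
    c=arm.capture(cam);i=c["color"][:,:,::-1]
    print(arm.boxes_of("plunger_top",cam)[:1])
    cv2.imwrite(f"pics/{cam}5.png",cv2.resize(i[120:280,160:360],None,fx=3.5,fy=3.5))
E
```

```text
[{'pixel': [294.5, 204.5], 'conf': 0.62}]
[{'pixel': [272.5, 233.0], 'conf': 0.56}]
```

View pics/side5.png

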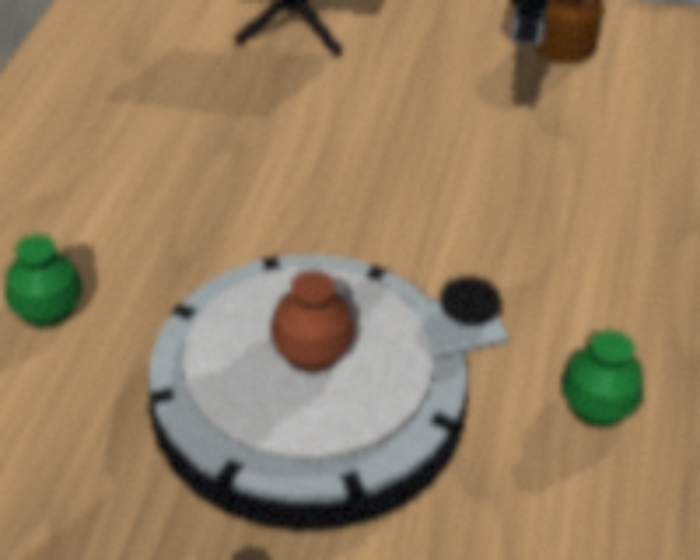

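The knob stands up at (470,300) in the crop, and the force at 4 mm of press during release (5.6 N) shows it followed the finger into the notch. The vase is still in the middle and the hand is clear.

```bash
python3 -c "
from plant import arm
print(arm.job_done())"
```

```text
the job is handed in; nothing more can be done
None
```

I turned the table one notch clockwise (about 0.775 rad by camera just before release) and the plunger sprang back up into the notch; the vase is still in the middle, the hand is clear, and the job is handed in, though no verdict came back.

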